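# Count along the rack and push the guide comb into the third gap

### The arm

A 6-joint arm with a two-finger parallel gripper is mounted at the origin on the work surface. World frame = base frame: x ahead of the robot, y to its left, z up, the work surface at z = 0. Lengths are in m, angles in rad, forces in N, time in s.
With the tool pointing down it reaches from about 0.4 to 0.925 m from the base axis. Payload 12.5 kg.
Tool frame: the origin (TCP) lies between the finger pads; the fingertips stand 11 mm ahead of it and the grasp point (between the pads) lies 8 mm behind it; z points along the fingers, y is the direction in which the jaws open and shut (so a half turn about z gives the same grasp; the last joint's range is limited). The gripper opens to 95 mm and grips with 3 to 60 N. Pads are 20 mm wide; open, the fingers measure 119 mm over their backs; the gripper's body (75 mm by 180 mm) begins 59 mm behind the grasp point.
Start: joints at [1.233, 0.491, 1.559, -0, 1.092, -0.106], TCP at [0.144, 0.608, 0.226] pointing down, gripper open.
Joint ranges: [-3.1, 3.1], [-0.84, 2.19], [0.05, 2.79], [-1.13, 4.28], [0.06, 2.93], [-2.69, 2.69]. Speed limits (rad/s): [2.22, 2.22, 2.79, 3.14, 3.14, 3.14].

### API

Orientations are given as a unit quaternion [x, y, z, w].
In Python, from rig import readout, grab_frame, get_calibration, workorder, finder gives the robot as it stands. The module is installed in compiled form; this text tells all that it offers.
- The arm moves only by the tool carry_out, never from a script. Its argument "deltas" is a list of rows, each a list of 6 numbers: the shift along the tool's x, y, z normalised to -1 to 1, where 1 is 20 mm, then the turn, a rotation vector about the tool's x, y, z normalised to -1 to 1, where 1 is 8 degrees. In form: [[tx, ty, tz, rx, ry, rz], ...]. A call has 1 to 5 rows; each row shifts and turns the commanded pose from where the row before left it, along the tool's axes as they then stand; what a row does not reach is not made up. A row lasts 1/8 s, in which the tool goes at most 62.5 mm and 10.7 degrees, less where a joint would pass 70% of its speed; a pose out of reach is approached as far as the arm can. A call with a number of a shift or a turn outside -1 to 1 is refused whole. A call with a gripper value outside its range is refused whole. "claw" is the gripper's target within -1 to 1 (fully open at 1, half-way at 0, shut at -1), set as the call begins (left out, the last holds). The fingers move at their own pace and stop on an object; the grip force is fixed at half the most. Time passes only in rows, so rows that do not move let the fingers close. It gives the time, the measured TCP pose, the force and the opening at its end, in the units of the state.
- readout.read_state(): the state, without advancing time (a new reading comes with each control period).
- grab_frame(name): name is "scene" or "top"; returns (picture, depth): 420x560x3 uint8, blue, green, red; 420x560 float32, m along the optical axis (not along the pixel's ray), 0 where there is no reading.
- get_calibration(name): a dict with "vertical_fov" (degrees; the focal length in pixels is half the picture's height over the tangent of half this angle, whatever the lens; pixels are square), "cx", "cy" (the principal point, pixels), "k1" (the pictures are not rectified: a ray, as slopes to the right and down, at radius r is drawn at 1 + k1 r^2 times it, then the intrinsics apply), "origin" and "attitude" of the camera in the world. Camera axes: x right, y up, looking along -z (the intrinsics and any distortion apply to the point x, -y, -z); pixel columns grow to the right and rows downward; lengths in m; the calibration is good to about 2 mm. A picture is of the moment at which its call begins. get_calibration takes no time and is no camera call.
- workorder.hand_in(): hands the job in, once; it reports no verdict.
Trained networks look in the newest picture that a camera, given by its name, has taken for a name from the list of things; names that differ only in an ending like _2 or _b are one class to them, and where a whole thing is asked for, a point or a joint stands for the part that bears it (a point fixed in the world has none). Each returns a list of dicts, best first, with "p" (0 to 1); they miss things now and then, are a little off and sometimes report something else, mostly with a low value. They report only what shows in the picture. A call takes as long as a camera call. They do not tell look-alikes from the thing itself.
- finder.search_frame(camera, label): "uv" ([column, row] in pixels, amid what is visible of it).
- finder.outline_of(camera, label): "mask" (420x560 bool, what is visible of it) and "uv" ([column, row] in pixels, amid what is visible of it).
- finder.mark_of(camera, label): "uv" ([column, row] in pixels: a listed point, or the origin of a listed thing).
The state is a dict: "t": time; "q": joint angles; "qvel": joint speeds; "joint_torque": joint torques, N m; "eef_pos": TCP position; "ee_rot": TCP orientation; "ft_force": force on the tool from outside, world axes, zero at the start; "ft_torque": the same for the moment, N m; "opening": opening from 0.0 (shut) to 1.0 (fully open).
Only numpy, scipy, OpenCV 4.12 (cv2) and the standard library are available. Lean on these libraries where they do the work, as an engineer would, in place of code of your own. Each camera call takes 0.05 s, during which the arm holds its last target.

### The job

The trimmer's guide combs are kept by length in the bamboo rack, and the blue one lying on the ledge in front belongs in the third gap from the left as seen from the robot. With the fingers shut, run a fingertip along the top of the rail from its left end, touching each rib as you count, up to the rib just before the third gap; only then push the blue guide comb along the ledge and into that gap until it is fully home against the back. It is only pushed, never lifted or tipped up, and the other things stay where they are.

Things in the scene. Friction and masses are not known exactly. Their poses are not given: they have to be found in the camera images.
- rack: fixed guide-comb rack: white ledge (x = -115 to 0 mm, 339 mm wide, top 5 mm above the stone, 3 mm high rim round its edges) with a slotted bamboo rail 39 mm high along its far side. x points into the gaps, away from the robot; y left along the rail. Origin on the stone (z = 0) below the middle of the rail's front line. Seven ribs at y = 165, 110, 55, 0, -55, -110, -165 mm
- rib_1: the rail's first rib, at its left end: 9 mm thick, rounded top 39 mm above the stone, rounded front end, 44 mm deep; origin on the stone below the middle of its front end, axes as the rack's. The gaps between ribs are 46 mm wide, open in front and on top, on the ledge's level floor, 44 mm deep to a back wall 26 mm high above the stone
- rib_2: the second rib, between the first gap (centred at y = 137.5 mm in the rack's frame) and the second gap (y = 82.5 mm); same size, origin and axes as rib_1
- rib_3: the third rib, between the second gap and the third gap (centred at y = 27.5 mm in the rack's frame; the fourth is at -27.5 mm); same size, origin and axes as rib_1
- blue_guide: stiff blue plastic trimmer guide comb, 48 mm long (x), 38 wide (y), 24 high (z), about 35 g; clip end with flat upright back at -x (24 mm long, full height), teeth end (17 mm high) at +x; origin at the centre of its underside. Lies loose and flat on the ledge, teeth roughly towards the rail; slides easily. Home in a gap, its back stands 4 mm out of the rail's front
- grey_guide: stiff grey plastic trimmer guide comb, 48 mm long (x), 38 wide (y), 24 high (z), about 35 g; clip end with flat upright back at -x (24 mm long, full height), teeth end (17 mm high) at +x; origin at the centre of its underside. Home in the second or fifth gap, to stay there
- black_guide: stiff black plastic trimmer guide comb, 48 mm long (x), 38 wide (y), 24 high (z), about 35 g; clip end with flat upright back at -x (24 mm long, full height), teeth end (17 mm high) at +x; origin at the centre of its underside. Home in the other of the second and fifth gaps, to stay there
- tumbler: white ceramic tumbler, 72 mm across the rim, 90 mm high, standing behind the rack; origin at the centre of its underside; to be left alone
- trimmer: matte white hair trimmer lying beside the right end of the rack, about 161 mm long (y), 42 mm wide, 34 mm high; origin at its underside, near its middle; to be left alone
- pill_box: translucent pill box with its hinged lid shut, 60 x 90 x 21 mm high, beside the left end of the rack; origin at the centre of its underside; to be left alone
There are look-alikes about, which are no part of the job. Several things have the shape of the blue_guide; the one meant has the colours described above.

How it is judged:
By the outcome, as a careful person would: the job done as asked, in the order asked, and still so for the second after the job is handed in, with the robot touching nothing.
It also fails if it takes over 72 s, if anything falls off the work surface, if the arm or the gripper's body presses on something with over 40 N, if the wrist force passes 120 N, or if a joint passes its speed limit or range.

## Working session

There is one attempt and no reset: what is moved stays moved. The work goes in short steps, Python scripts to look and compute and a tool call to move; the robot and the scene stay as the last step left them, time stands still between calls to the robot, and variables do not carry over. Pictures are saved under pics/ and viewed, and the job is handed in when it is done.

Besides the shell and the picture viewer there is one more tool, called after "Emit:" as name(argument=value, ...) on one line, values as JSON. carry_out: Moves the arm, as the interface text tells. Scaled input: -1 to 1 covers 20 mm each way for a shift and 8 degrees each way for a turn. Its arguments: {"type":"object","properties":{"deltas":{"type":"array"},"claw":{"type":"number"}},"required":["deltas"]}

```bash
mkdir -p pics; cat > h.py <<'E'
import numpy as np, cv2
from scipy.spatial.transform import Rotation as R
from rig import readout, grab_frame, get_calibration, workorder, finder
def K(n):
    c=get_calibration(n); f=210/np.tan(np.radians(c['vertical_fov'])/2)
    a=np.array(c['attitude'],float)
    M=a if a.shape==(3,3) else R.from_quat(a).as_matrix()
    return f,c['cx'],c['cy'],c['k1'],np.array(c['origin']),M
def ray(n,uv):
    f,cx,cy,k1,o,M=K(n)
    D=np.array([[f,0,cx],[0,f,cy],[0,0,1.]])
    p=cv2.undistortPoints(np.array([[uv]],float),D,np.array([k1,0,0,0,0.]))[0,0]
    return o,M@np.array([p[0],-p[1],-1.])
def atz(n,uv,z):
    o,d=ray(n,uv); return o+d*(z-o[2])/d[2]
def atd(n,uv,dep):
    o,d=ray(n,uv); return o+d*dep[int(round(uv[1])),int(round(uv[0]))]
def proj(n,P):
    f,cx,cy,k1,o,M=K(n); p=M.T@(np.array(P)-o); x=p[0]/-p[2]; y=-p[1]/-p[2]; s=1+k1*(x*x+y*y)
    return np.array([f*x*s+cx,f*y*s+cy])
E
python3 - <<'E'
from h import *
for n in('scene','top'):
    im,d=grab_frame(n); cv2.imwrite(f'pics/{n}0.png',im); np.save(f'{n}0.npy',d); print(get_calibration(n))
    for l in ['rack','rib_1','rib_2','rib_3','blue_guide','grey_guide','black_guide','tumbler','trimmer','pill_box']:
        r=finder.mark_of(n,l); print(n,l,[(np.round(x['uv'],1).tolist(),round(x['p'],2)) for x in r[:4]])
s=readout.read_state(); print(s)
E
```

```text
{'vertical_fov': 55.35602434784314, 'cx': 274.36428046854735, 'cy': 212.31809887564657, 'k1': -0.1200224676295411, 'origin': array([0.93054449, 0.46189551, 0.61913236]), 'attitude': array([0.12919563, 0.36799064, 0.86835081, 0.30636293])}
scene rack [([250.2, 229.2], 0.97)]
scene rib_1 [([293.6, 282.9], 0.84), ([275.4, 261.8], 0.62), ([262.2, 247.4], 0.51)]
scene rib_2 [([293.6, 282.9], 0.84), ([275.4, 261.8], 0.62), ([262.2, 247.4], 0.51)]
scene rib_3 [([293.6, 282.9], 0.84), ([275.4, 261.8], 0.62), ([262.2, 247.4], 0.51)]
scene blue_guide [([324.1, 197.1], 0.93), ([297.1, 281.9], 0.7), ([280.3, 149.8], 0.68), ([364.3, 198.6], 0.6)]
scene grey_guide [([228.9, 204.0], 0.71)]
scene black_guide [([261.9, 253.4], 0.66)]
scene tumbler [([166.8, 234.9], 0.63), ([229.5, 203.9], 0.2)]
scene trimmer [([179.8, 159.7], 0.75)]
scene pill_box [([307.2, 338.9], 0.72)]
{'vertical_fov': 47.38308835566384, 'cx': 275.04794760511714, 'cy': 212.54690928063846, 'k1': -0.09016645614578943, 'origin': array([0.44832917, 0.01941826, 1.16191019]), 'attitude': array([-0.03629251,  0.03769054,  0.71145887, -0.
[... 581 characters left out ...]
]
top pill_box [([183.3, 167.2], 0.57)]
{'t': 1.1, 'q': array([ 1.23343249e+00,  4.90913194e-01,  1.55888672e+00, -2.14300934e-05,
        1.09173822e+00, -1.05611005e-01]), 'qvel': array([-0.00117358, -0.00035183,  0.00235038,  0.00076224,  0.00016479,
       -0.0010958 ]), 'joint_torque': array([ 8.63060279e-06, -6.12481999e+01, -2.58432931e+01,  6.93073939e-02,
        4.46498184e-02,  4.21221125e-05]), 'eef_pos': array([0.1435461 , 0.60830546, 0.22565732]), 'ee_rot': array([1.15612365e-01, 9.93294408e-01, 2.45044291e-05, 1.52650370e-05]), 'ft_force': array([ 0.95518153, -0.10667646, -0.51529111]), 'ft_torque': array([-0.01193151, -0.01696821, -0.01240216]), 'opening': 1.0005888921672066}
```

View pics/top0.png

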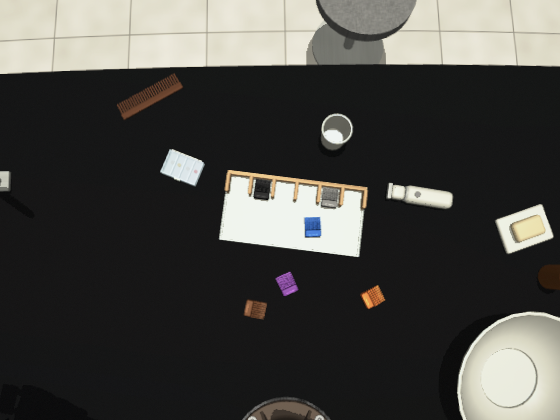

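View pics/scene0.png

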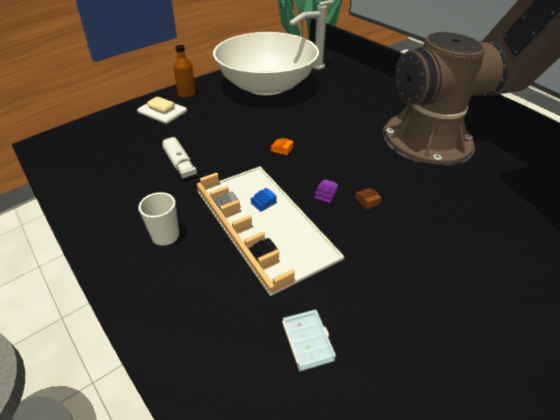

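```bash
python3 - <<'E'
import cv2
im=cv2.imread('pics/top0.png')[150:330,190:430]; cv2.imwrite('pics/topc.png',cv2.resize(im,None,fx=3.3,fy=3.3,interpolation=cv2.INTER_CUBIC))
E
```

```text
(no output)
```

View pics/topc.png

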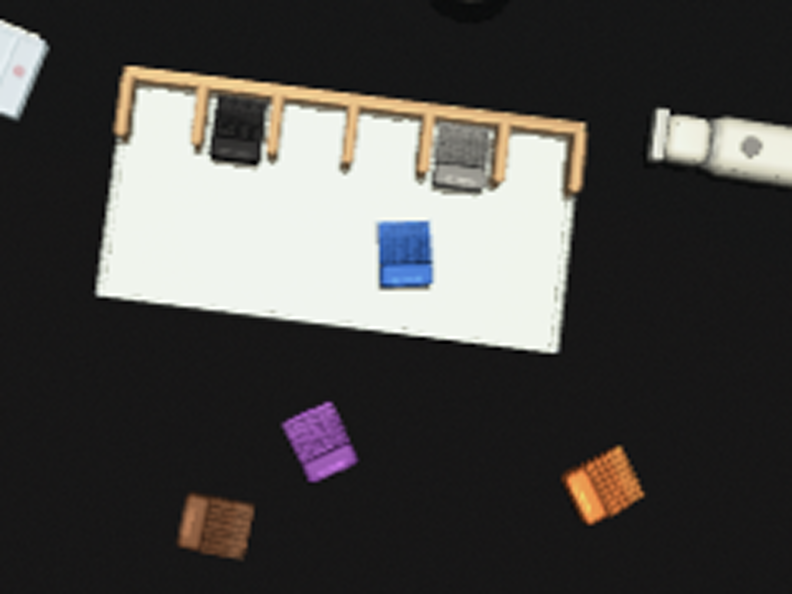

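The top view shows five guide-comb shapes. Blue is at (313,227) on the ledge. Off the ledge are purple (287,284), brown (256,308) and orange (372,296). Black sits in gap 2 (262,188) and grey in gap 5 (329,197). Only the one at (313,227) is blue and on the ledge, so it is the one meant, and the enlarged crop confirms this. The third gap lies between the ribs at (271,198) and (295,200), and it is empty.

Next I'll fit the rack and blue comb poses.

```bash
cat > fit.py <<'E'
from h import *
from scipy.optimize import minimize
def cloud(n,d):
    f,cx,cy,k1,o,M=K(n)
    v,u=np.mgrid[0:420,0:560]
    D=np.array([[f,0,cx],[0,f,cy],[0,0,1.]])
    p=cv2.undistortPoints(np.stack([u,v],-1).reshape(-1,1,2).astype(float),D,np.array([k1,0,0,0,0.]))[:,0]
    dd=d.reshape(-1)
    return (o+(np.c_[p[:,0],-p[:,1],-np.ones(len(p))]*dd[:,None])@M.T).reshape(420,560,3)
E
python3 - <<'E'
from fit import *
for n in('top','scene'):
    im=cv2.imread(f'pics/{n}0.png'); C=cloud(n,np.load(f'{n}0.npy')); hsv=cv2.cvtColor(im,cv2.COLOR_BGR2HSV)
    H,S,V=[hsv[...,i].astype(int) for i in range(3)]
    X,Y,Z=C[...,0],C[...,1],C[...,2]
    reg=(X>.45)&(X<.85)&(Y>-.3)&(Y<.3)
    print(n,'stone z',np.median(Z[reg&(V<40)]),)
    led=reg&(V>180)&(S<40)&(abs(Z-.005)<.012)
    print('ledge z',np.median(Z[led]),led.sum())
    cnt,_=cv2.findContours(led.astype(np.uint8),0,2); c=max(cnt,key=cv2.contourArea)
    # bamboo
    bam=reg&(H>8)&(H<22)&(S>60)&(V>110)&(X>.5)
    top=bam&(Z>.033)
    print('bam',bam.sum(),top.sum(),np.percentile(Z[bam],[5,50,90,99]))
    k,l,st,ce=cv2.connectedComponentsWithStats(top.astype(np.uint8))
    for i in range(1,k):
        if st[i,4]>3: P=C[l==i]; print(' rib',np.round(ce[i],1),st[i,4],np.round(P.mean(0),4),np.round(P.min(0),4),np.round(P.max(0),4))
    bl=reg&(H>100)&(H<130)&(S>120)&(V>60)
    P=C[bl]; print('blue',bl.sum(),P.mean(0).round(4),np.percentile(P[:,2],[2,50,98]).round(4))
    if n=='top':
        # reproject with z
        cnt,_=cv2.findContours(bl.astype(np.uint8),0,2); c2=max(cnt,key=cv2.contourArea)[:,0]
        print('blue rect px',cv2.minAreaRect(c2)); 
        hi=bl&(Z>.0245); Q=C[hi];print('clip top',hi.sum(),Q.mean(0),cv2.minAreaRect((Q[:,:2]*1000).astype(np.float32)))
        print('all rect',cv2.minAreaRect((P[:,:2]*1000).astype(np.float32)))
        lc=C[led]; print('ledge rect',cv2.minAreaRect((lc[:,:2]*1000).astype(np.float32)))
        bb=cv2.minAreaRect((C[led|bam][:,:2]*1000).astype(np.float32));print('rack rect',bb,cv2.boxPoints(bb))
E
```

```text
top stone z 0.00021052122729692258
ledge z 0.005354485736265735 7603
bam 1048 424 [0.02024089 0.02810989 0.03988729 0.04236667]
 rib [227.5 181.2] 64 [0.643  0.1282 0.0381] [0.6223 0.1222 0.0341] [0.6627 0.1346 0.0437]
 rib [250.5 184.4] 66 [0.6344 0.0737 0.0386] [0.6138 0.0674 0.0341] [0.6554 0.0798 0.0428]
 rib [273.2 186.5] 59 [0.6285 0.0198 0.0387] [0.606  0.0128 0.0341] [0.6492 0.0252 0.0426]
 rib [296.  189.7] 54 [ 0.6202 -0.0342  0.0384] [ 0.5983 -0.0418  0.0339] [ 0.6413 -0.0291  0.0426]
 rib [318.8 192.9] 49 [ 0.6117 -0.0881  0.0385] [ 0.5922 -0.094   0.034 ] [ 0.6329 -0.0836  0.0427]
 rib [341.4 195.5] 65 [ 0.6048 -0.1419  0.0385] [ 0.5838 -0.1492  0.0331] [ 0.6255 -0.1353  0.0426]
 rib [364.3 198.4] 66 [ 0.597  -0.1964  0.0384] [ 0.5763 -0.2028  0.0335] [ 0.6179 -0.1898  0.0426]
blue 288 [ 0.5324 -0.072   0.0228] [0.0074 0.0258 0.0326]
blue rect px ((312.5, 226.5), (19.0, 15.0), 90.0)
clip top 160 [ 0.52507976 -0.07194947  0.02863097] ((530.9599609375, -72.32484436035156), (42.804508209228516, 34.129486083984375), 2.9451406002044678)
all rect ((533.27880859375, -72.2984161
[... 557 characters left out ...]
0.195   0.0368] [ 0.5767 -0.2007  0.033 ] [ 0.6188 -0.1897  0.0405]
 rib [218.8 190.3] 58 [ 0.6057 -0.1395  0.0364] [ 0.5839 -0.1471  0.033 ] [ 0.6263 -0.1346  0.0404]
 rib [229.9 204.3] 75 [ 0.6125 -0.0857  0.0367] [ 0.5896 -0.0947  0.0331] [ 0.6342 -0.0803  0.0407]
 rib [241.4 220.3] 78 [ 0.6213 -0.0309  0.0366] [ 0.6002 -0.0381  0.0331] [ 0.6412 -0.0251  0.0409]
 rib [254.3 237.2] 86 [0.6286 0.0233 0.0368] [0.6065 0.0151 0.033 ] [0.6492 0.0286 0.04  ]
 rib [268.2 255.6] 101 [0.6365 0.0773 0.037 ] [0.6152 0.0702 0.0331] [0.6565 0.0826 0.0401]
 rib [283.8 275.7] 114 [0.6437 0.1318 0.0369] [0.6229 0.125  0.0331] [0.6647 0.1376 0.0404]
blue 366 [ 0.537  -0.0672  0.0223] [0.0089 0.0238 0.0299]
```

Rack origin is about (0.599, -0.030) with yaw about -8°, and blue is at rack (-58, -48) mm, turned about +8° relative to the rack. I'll shut the fingers, turn the tool to match the rack and travel to above rib 1.

Emit:
carry_out(claw=-1, deltas=[[0,0,0,0,0,-0.66],[-1,-0.72,0,0,0,0],[-1,-0.72,0,0,0,0],[-1,-0.72,0,0,0,0],[-1,-0.72,0,0,0,0]])

```text
t: 1.72
eef_pos: [0.216, 0.5386, 0.2257]
ee_rot: [0.071, 0.997, -0.0, 0.0]
ft_force: [0.5, 0.4, -0.2]
opening: 0.531
```

Emit:
carry_out(deltas=[[-1,-0.72,0,0,0,0],[-1,-0.72,0,0,0,0],[-1,-0.72,0,0,0,0],[-1,-0.72,0,0,0,0],[-1,-0.72,0,0,0,0]])

```text
t: 2.35
eef_pos: [0.3048, 0.4532, 0.2258]
ee_rot: [0.071, 0.997, 0.0, 0.0]
ft_force: [0.2, -0.9, -0.0]
opening: 0.02
```

Emit:
carry_out(deltas=[[-1,-0.72,0,0,0,0],[-1,-0.72,0,0,0,0],[-1,-0.72,0,0,0,0],[-1,-0.72,0,0,0,0],[-1,-0.72,0,0,0,0]])

```text
t: 2.98
eef_pos: [0.3936, 0.3679, 0.2258]
ee_rot: [0.071, 0.997, 0.0, 0.0]
ft_force: [0.4, 0.4, 0.6]
opening: 0.007
```

Emit:
carry_out(deltas=[[-1,-0.72,0,0,0,0],[-1,-0.72,0,0,0,0],[-1,-0.72,0,0,0,0],[-1,-0.72,0,0,0,0],[-1,-0.72,0,0,0,0]])

```text
t: 3.6
eef_pos: [0.4823, 0.2826, 0.2257]
ee_rot: [0.071, 0.997, -0.0, 0.0]
ft_force: [-0.2, 0.6, -0.8]
opening: 0.004
```

Emit:
carry_out(deltas=[[-1,-0.72,0.5,0,0,0],[-1,-0.72,0.5,0,0,0],[-1,-0.72,0.5,0,0,0],[-1,-0.72,0.5,0,0,0],[-1,-0.72,0.5,0,0,0]])

```text
t: 4.22
eef_pos: [0.5717, 0.1978, 0.1752]
ee_rot: [0.07, 0.998, 0.0, 0.0]
ft_force: [0.3, 0.9, 0.3]
opening: 0.006
```

```bash
cat > st.py <<'E'
from h import *
O=np.array([0.5989,-0.0295]);psi=np.radians(-8.0)
ex=np.array([np.cos(psi),np.sin(psi)]);ey=np.array([-np.sin(psi),np.cos(psi)])
def rk(p): d=np.array(p[:2])-O; return np.round([d@ex*1000,d@ey*1000],1)
def st():
    s=readout.read_state(); M=R.from_quat(s['ee_rot']).as_matrix()
    print('t',round(s['t'],2),'rack',rk(s['eef_pos']),'tipz',round((s['eef_pos'][2]-.011)*1000,2),'yaw',np.degrees(np.arctan2(-M[0,1],M[1,1])).round(2),'tilt',M[2].round(4),'F',np.round(s['ft_force'],2),'T',np.round(s['ft_torque'],2),'op',round(s['opening'],3))
if __name__=='__main__': st()
E
python3 st.py
```

```text
t 4.22 rack [-58.6 221.3] tipz 164.24 yaw -8.06 tilt [-1.e-04  1.e-04 -1.e+00] F [0.29 0.88 0.3 ] T [-0.01  0.02  0.08] op 0.006
```

Emit:
carry_out(deltas=[[-0.95,-0.7,0.9,0,0,0],[-0.95,-0.7,0.9,0,0,0],[-0.95,-0.7,0.9,0,0,0],[-0.95,-0.7,0.9,0,0,0],[0,0,0.9,0,0,0]])

```text
t: 4.85
eef_pos: [0.6392, 0.1318, 0.0839]
ee_rot: [0.071, 0.998, 0.0, -0.0]
ft_force: [0.3, -0.1, -0.5]
opening: 0.007
```

Emit:
carry_out(deltas=[[0,0,0.9,0,0,0],[0,0,0.3,0,0,0],[0,0,0,0,0,0]])

```text
t: 5.22
eef_pos: [0.638, 0.1337, 0.0614]
ee_rot: [0.069, 0.998, 0.0, -0.0]
ft_force: [0.1, 0.2, -0.5]
opening: 0.007
```

```bash
python3 - <<'E'
from st import *
st()
for n in('top','scene'):
    im,d=grab_frame(n); c=im[140:260,190:400] if n=='top' else im[140:330,160:400]
    cv2.imwrite(f'pics/{n}1.png',cv2.resize(c,None,fx=3,fy=3,interpolation=cv2.INTER_CUBIC))
E
```

```text
t 5.22 rack [ 16.  167.1] tipz 50.45 yaw -7.96 tilt [ 4.e-04  0.e+00 -1.e+00] F [ 0.1   0.21 -0.53] T [0.07 0.02 0.03] op 0.007
```

View pics/scene1.png

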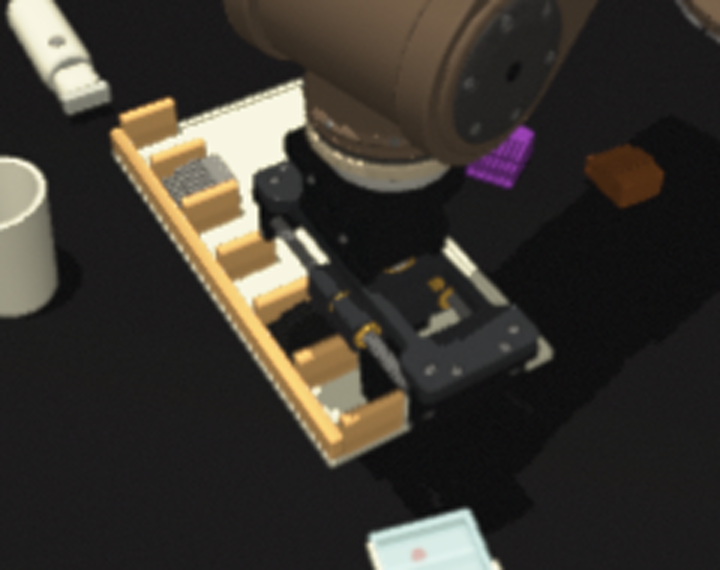

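View pics/top1.png

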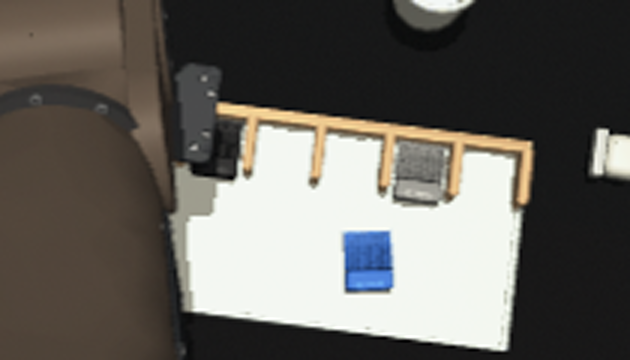

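```bash
python3 - <<'E'
from st import *
p=readout.read_state()['eef_pos']
for dz in(-.011,0,.04):
    for n,o in(('scene',(160,140)),('top',(190,140))): print(dz,n,((proj(n,p+[0,0,dz])-o)*3).round())
print(rk([0.73,-.1]))
E
```

```text
-0.011 scene [381. 390.]
-0.011 top [104. 127.]
0 scene [381. 378.]
0 top [103. 124.]
0.04 scene [383. 334.]
0.04 top [ 97. 115.]
[139.6 -51.6]
```

The fingertip stands just above rib 1, at crop (381,390). I'll lower it gently until it touches.

Emit:
carry_out(deltas=[[0,0,0.3,0,0,0],[0,0,0.2,0,0,0],[0,0,0,0,0,0]])

```text
t: 5.7
eef_pos: [0.6381, 0.1332, 0.0513]
ee_rot: [0.07, 0.998, -0.0, -0.0]
ft_force: [-0.5, -0.2, 0.1]
opening: 0.005
```

Emit:
carry_out(deltas=[[0,0,0.05,0,0,0],[0,0,0,0,0,0]])

```text
t: 5.95
eef_pos: [0.6383, 0.1332, 0.0507]
ee_rot: [0.07, 0.998, 0.0, 0.0]
ft_force: [-0.4, -0.7, -0.2]
opening: 0.002
```

```bash
python3 st.py
```

```text
t 5.95 rack [ 16.4 166.6] tipz 39.65 yaw -8.0 tilt [-1.e-04  1.e-04 -1.e+00] F [-0.41 -0.73 -0.21] T [0.   0.04 0.07] op 0.002
```

Emit:
carry_out(deltas=[[0,0,0.03,0,0,0],[0,0,0,0,0,0]])

```text
t: 6.2
eef_pos: [0.6383, 0.1332, 0.0503]
ee_rot: [0.07, 0.998, 0.0, 0.0]
ft_force: [-1.1, -0.5, 2.6]
opening: 0.005
```

Emit:
carry_out(deltas=[[0,0,0.03,0,0,0],[0,0,0,0,0,0]])

```text
t: 6.45
eef_pos: [0.6384, 0.1332, 0.0502]
ee_rot: [0.07, 0.998, 0.0, 0.0]
ft_force: [-2.1, -0.1, 8.2]
opening: 0.0
```

```bash
python3 st.py
```

```text
t 6.45 rack [ 16.4 166.6] tipz 39.2 yaw -8.0 tilt [-6.e-04  2.e-04 -1.e+00] F [-2.07 -0.1   8.2 ] T [-0.11  0.44 -0.  ] op 0.0
```

Rib 1 is touched, with 8 N upward. Now I'll slide to the right along the rail top.

Emit:
carry_out(deltas=[[0,-0.4,0,0,0,0],[0,-0.4,0,0,0,0],[0,-0.4,0,0,0,0],[0,-0.4,0,0,0,0],[0,-0.3,0,0,0,0]])

```text
t: 7.08
eef_pos: [0.6329, 0.0949, 0.0493]
ee_rot: [0.07, 0.998, 0.0, -0.0]
ft_force: [-1.6, -0.3, 0.3]
opening: 0.001
```

Emit:
carry_out(deltas=[[0,-0.3,0,0,0,0],[0,-0.3,0,0,0,0],[0,-0.2,0,0,0,0],[0,-0.1,0,0,0,0],[0,0,0,0,0,0]])

```text
t: 7.7
eef_pos: [0.6311, 0.0779, 0.0502]
ee_rot: [0.07, 0.998, 0.0, 0.001]
ft_force: [1.3, 1.6, 5.4]
opening: 0.005
```

```bash
python3 st.py
```

```text
t 7.7 rack [ 16.9 110.8] tipz 39.24 yaw -8.0 tilt [-1.9e-03  7.0e-04 -1.0e+00] F [1.27 1.59 5.41] T [ 0.32 -0.12 -0.01] op 0.005
```

Rib 2 is touched (5.4 N). On to rib 3.

Emit:
carry_out(deltas=[[0,-0.4,0,0,0,0],[0,-0.4,0,0,0,0],[0,-0.4,0,0,0,0],[0,-0.4,0,0,0,0],[0,-0.3,0,0,0,0]])

```text
t: 8.32
eef_pos: [0.625, 0.0395, 0.0493]
ee_rot: [0.07, 0.998, 0.0, -0.0]
ft_force: [0.1, 0.1, -0.4]
opening: 0.01
```

Emit:
carry_out(deltas=[[0,-0.3,0,0,0,0],[0,-0.3,0,0,0,0],[0,-0.2,0,0,0,0],[0,-0.05,0,0,0,0],[0,0,0,0,0,0]])

```text
t: 8.95
eef_pos: [0.6235, 0.0234, 0.0502]
ee_rot: [0.07, 0.998, 0.0, 0.001]
ft_force: [1.5, 2.3, 6.2]
opening: 0.007
```

```bash
python3 st.py
```

```text
t 8.95 rack [17.  55.8] tipz 39.22 yaw -8.0 tilt [-1.9e-03  6.0e-04 -1.0e+00] F [1.45 2.34 6.17] T [ 0.39 -0.15  0.04] op 0.007
```

Rib 3 is touched (6.2 N). That completes the count, so I lift and look at blue again.

Emit:
carry_out(deltas=[[0,0,-0.5,0,0,0],[0,-0.5,-0.8,0,0,0],[0.5,-1,0,0,0,0],[0.6,-1,0,0,0,0],[0.6,-1,0,0,0,0]])

```text
t: 9.57
eef_pos: [0.5777, -0.0429, 0.0752]
ee_rot: [0.07, 0.998, 0.0, -0.0]
ft_force: [-0.6, -0.6, -0.5]
opening: 0.004
```

Emit:
carry_out(deltas=[[0.6,-1,0,0,0,0],[0.6,-1,0,0,0,0],[0.6,-1,0,0,0,0],[0.6,-1.0,0,0,0,0],[0,0,0,0,0,0]])

```text
t: 10.2
eef_pos: [0.5195, -0.1152, 0.0754]
ee_rot: [0.071, 0.997, 0.0, -0.0]
ft_force: [1.0, 0.1, 0.5]
opening: 0.006
```

```bash
python3 - <<'E'
from st import *
from fit import cloud
st()
for n in('top','scene'):
    im,d=grab_frame(n); c=im[140:270,190:400] if n=='top' else im[140:330,160:400]
    cv2.imwrite(f'pics/{n}2.png',cv2.resize(c,None,fx=3,fy=3,interpolation=cv2.INTER_CUBIC))
    C=cloud(n,d);hsv=cv2.cvtColor(im,cv2.COLOR_BGR2HSV).astype(int);H,S,V=[hsv[...,i] for i in range(3)]
    bl=(H>100)&(H<130)&(S>120)&(V>60)&(C[...,0]>.45)&(abs(C[...,1])<.2)
    P=C[bl]; P=P[P[:,2]<.05];Q=np.array([rk(p) for p in P])
    print(n,len(P),Q.mean(0),np.percentile(Q,[1,99],axis=0),cv2.minAreaRect(Q.astype(np.float32)))
E
```

```text
t 10.2 rack [-66.7 -95.9] tipz 64.38 yaw -8.13 tilt [ 6.e-04  2.e-04 -1.e+00] F [0.99 0.08 0.46] T [ 0.01 -0.01  0.03] op 0.006<stdin>:10: RuntimeWarning: Mean of empty slice.
  ret = ret.dtype.type(ret / rcount)
Traceback (most recent call last):
IndexError: index -1 is out of bounds for axis 0 with size 0
```

View pics/top2.png

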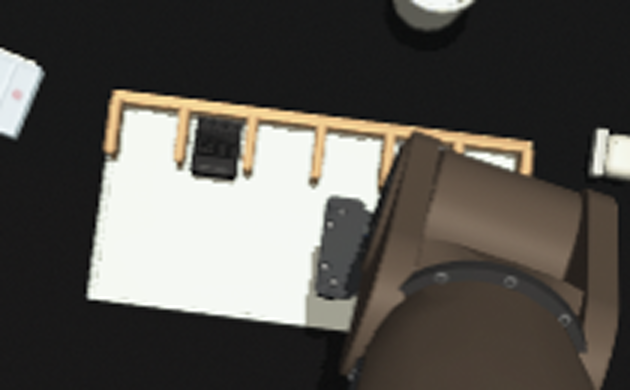

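```bash
cat > blue.py <<'E'
from st import *
from fit import cloud
import sys
def blue(n,im,d):
    C=cloud(n,d);hsv=cv2.cvtColor(im,cv2.COLOR_BGR2HSV).astype(int);H,S,V=[hsv[...,i] for i in range(3)]
    bl=(H>100)&(H<130)&(S>120)&(V>50)&(C[...,0]>.45)&(abs(C[...,1])<.2)
    P=C[bl]; P=P[P[:,2]<.05]
    if len(P)<20: print(n,'hidden');return
    Q=np.array([rk(p) for p in P]); print(n,len(P),Q.mean(0).round(1),np.percentile(Q,[1,99],axis=0).round(1).tolist(),cv2.minAreaRect(Q.astype(np.float32)))
if __name__=='__main__':
    st(); t=sys.argv[1]
    for n in sys.argv[2:]:
        im,d=grab_frame(n); c=im[140:270,190:400] if n=='top' else im[140:330,160:400]
        cv2.imwrite(f'pics/{n}{t}.png',cv2.resize(c,None,fx=3,fy=3,interpolation=cv2.INTER_CUBIC)); blue(n,im,d)
E
python3 - <<'E'
from blue import *
for n in('top','scene'): blue(n,cv2.imread(f'pics/{n}0.png'),np.load(f'{n}0.npy'))
E
python3 blue.py 3 scene
```

```text
top 288 [-59.9 -51.4] [[-83.0, -70.6], [-35.2, -32.6]] ((-59.02696228027344, -51.490638732910156), (46.5232048034668, 35.345157623291016), 7.581136703491211)
scene 366 [-56.1 -46. ] [[-80.6, -68.5], [-34.2, -29.8]] ((-58.31129455566406, -50.34329605102539), (46.79674530029297, 38.82182693481445), 6.897428035736084)
t 10.25 rack [-66.1 -95.2] tipz 64.44 yaw -8.1 tilt [ 1.e-04  2.e-04 -1.e+00] F [ 0.33 -0.6   0.1 ] T [ 0.05 -0.04 -0.01] op 0.006
scene 375 [-56.2 -45.9] [[-80.9, -68.8], [-34.4, -28.5]] ((-58.15288162231445, -49.42572784423828), (47.47028732299805, 39.40977478027344), 7.417834758758545)
```

View pics/scene3.png

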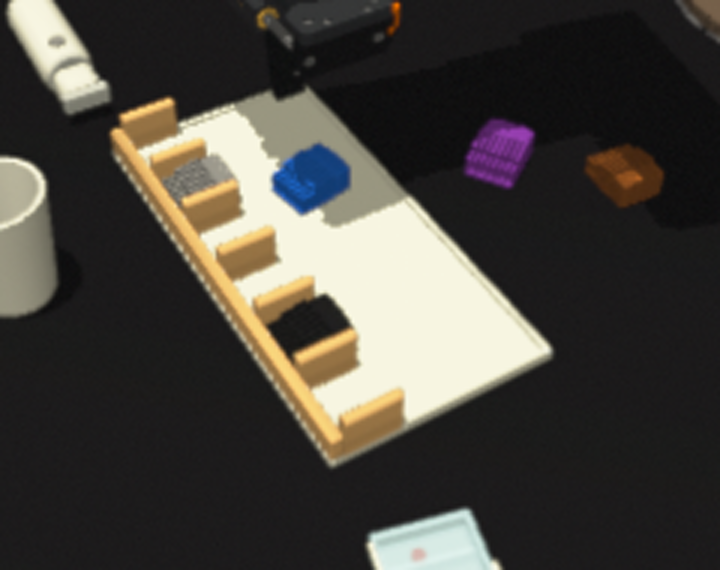

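The scene view shows blue undisturbed at crop (312,178), with grey and black unmoved. I'll lower the tip to the right of blue and push it to the left with the flat side.

Emit:
carry_out(deltas=[[-0.25,-0.1,0.9,0,0,0],[0,0,0.9,0,0,0],[0,0,0.5,0,0,0],[0,0,0.25,0,0,0],[0,0,0,0,0,0]])

```text
t: 10.92
eef_pos: [0.5254, -0.1163, 0.0241]
ee_rot: [0.07, 0.998, 0.0, -0.0]
ft_force: [-0.4, 0.3, -0.0]
opening: 0.003
```

Emit:
carry_out(deltas=[[0,0.3,0,0,0,0],[0,0.2,0,0,0,0],[0,0.2,0,0,0,0],[0,0.2,0,0,0,0],[0,0.2,0,0,0,0]])

```text
t: 11.55
eef_pos: [0.5285, -0.0944, 0.0245]
ee_rot: [0.07, 0.998, 0.0, 0.0]
ft_force: [-0.3, 0.1, 0.6]
opening: 0.008
```

Emit:
carry_out(deltas=[[0,0.2,0,0,0,0],[0,0.2,0,0,0,0],[0,0.2,0,0,0,0],[0,0.2,0,0,0,0],[0,0,0,0,0,0]])

```text
t: 12.18
eef_pos: [0.5307, -0.0785, 0.0244]
ee_rot: [0.07, 0.998, 0.0, -0.0]
ft_force: [0.2, -0.7, -0.5]
opening: 0.005
```

```bash
python3 blue.py 4 scene
```

```text
t 12.18 rack [-60.7 -58.1] tipz 13.39 yaw -7.98 tilt [ 1.e-04  1.e-04 -1.e+00] F [ 0.24 -0.69 -0.53] T [ 0.01  0.03 -0.01] op 0.005
scene 368 [-51.5 -25.4] [[-75.5, -50.9], [-31.8, -10.6]] ((-53.32550048828125, -35.430381774902344), (46.207950592041016, 51.937355041503906), 3.9843201637268066)
```

View pics/scene4.png

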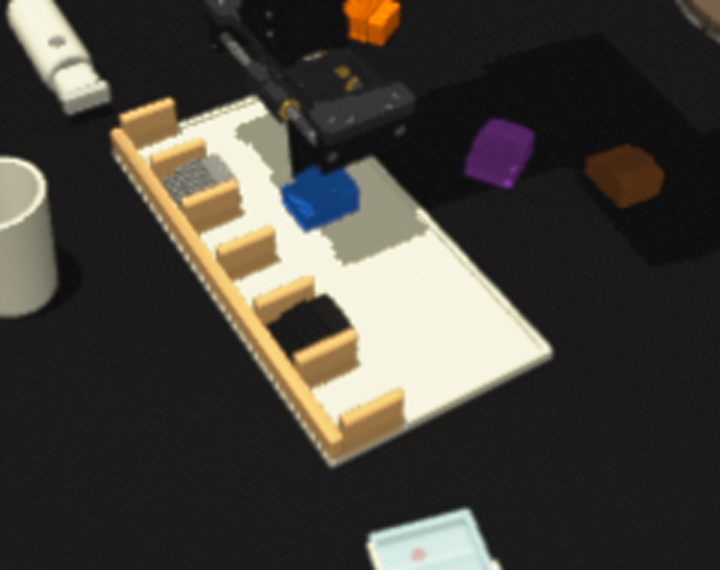

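Emit:
carry_out(deltas=[[0,0.2,0,0,0,0],[0,0.2,0,0,0,0],[0,0.2,0,0,0,0],[0,0.2,0,0,0,0],[0,0.2,0,0,0,0]])

```text
t: 12.85
eef_pos: [0.5335, -0.0587, 0.0244]
ee_rot: [0.07, 0.998, 0.0, 0.0]
ft_force: [0.8, 0.9, -0.3]
opening: 0.007
```

```bash
python3 blue.py 5 scene top
```

```text
t 12.85 rack [-60.7 -38.1] tipz 13.42 yaw -8.0 tilt [-0.e+00  1.e-04 -1.e+00] F [ 0.78  0.92 -0.34] T [-0.01  0.02  0.04] op 0.007
scene 380 [-51.1  -5.8] [[-76.1, -30.9], [-31.3, 9.7]] ((-54.93750762939453, -18.75765609741211), (56.59461212158203, 46.65090560913086), 86.92254638671875)
top hidden
```

View pics/scene5.png

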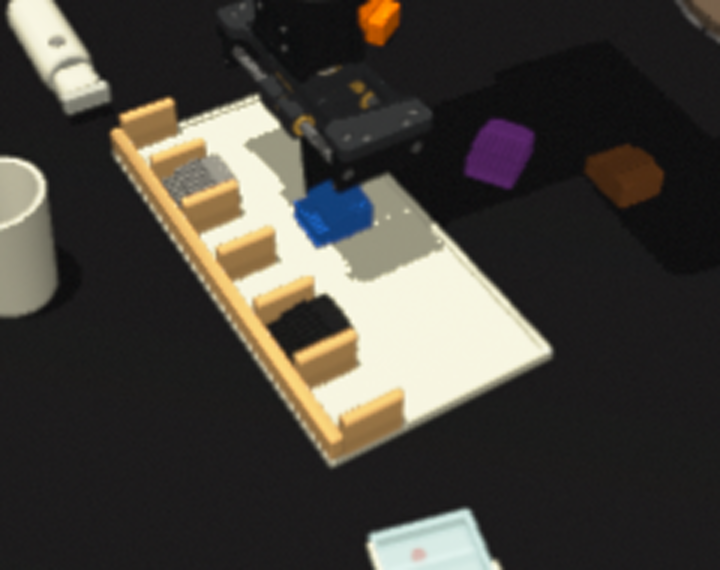

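View pics/top5.png

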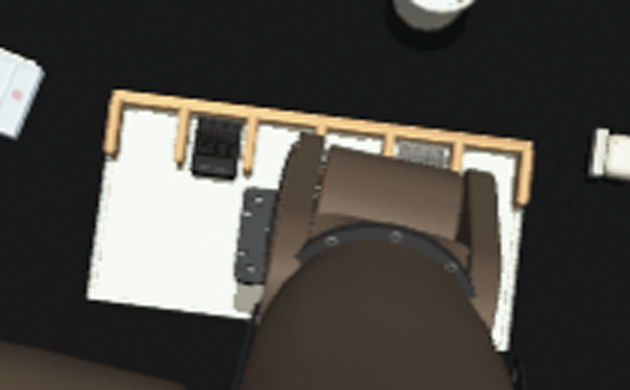

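Emit:
carry_out(deltas=[[0,0.2,0,0,0,0],[0,0.2,0,0,0,0],[0,0.2,0,0,0,0],[0,0.2,0,0,0,0],[0,0.2,0,0,0,0]])

```text
t: 13.58
eef_pos: [0.5363, -0.039, 0.0244]
ee_rot: [0.07, 0.998, 0.0, -0.0]
ft_force: [0.2, 0.1, -0.1]
opening: 0.004
```

Emit:
carry_out(deltas=[[0,0.2,0,0,0,0],[0,0.2,0,0,0,0],[0,0.1,0,0,0,0],[0,0.1,0,0,0,0],[0,0,0,0,0,0]])

```text
t: 14.2
eef_pos: [0.5379, -0.0273, 0.0244]
ee_rot: [0.07, 0.998, 0.0, -0.0]
ft_force: [0.8, 0.3, 0.2]
opening: 0.002
```

```bash
python3 blue.py 6 scene
```

```text
t 14.2 rack [-60.7  -6.3] tipz 13.39 yaw -8.0 tilt [ 0.e+00  1.e-04 -1.e+00] F [0.79 0.3  0.18] T [0.03 0.02 0.01] op 0.002
scene 391 [-50.   25.9] [[-74.5, 0.7], [-29.8, 41.7]] ((-53.20505905151367, 18.915861129760742), (45.28191375732422, 46.301944732666016), 86.92254638671875)
```

View pics/scene6.png

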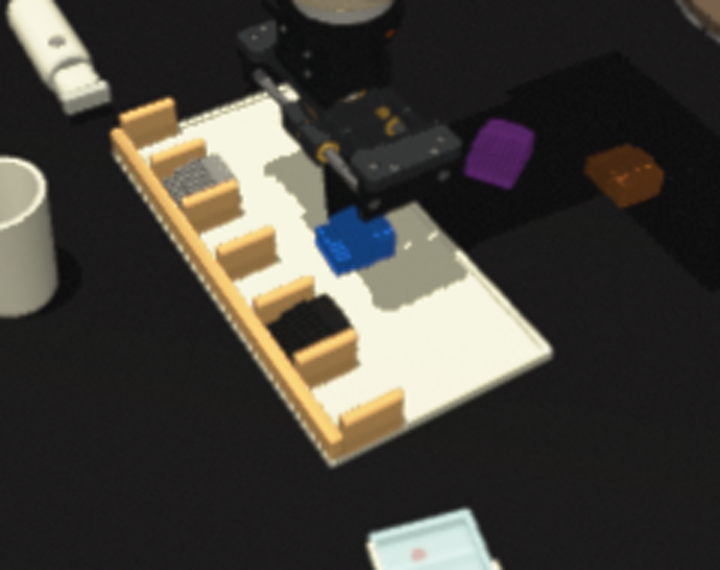

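Emit:
carry_out(deltas=[[0,-0.5,0,0,0,0],[0,-1,0,0,0,0],[0,-1,0,0,0,0],[0,-1,0,0,0,0],[0,0,0,0,0,0]])

```text
t: 14.88
eef_pos: [0.528, -0.0986, 0.0244]
ee_rot: [0.071, 0.997, 0.0, 0.0]
ft_force: [-0.0, 0.6, 0.0]
opening: 0.007
```

```bash
python3 blue.py 7 scene top
```

```text
t 14.88 rack [-60.6 -78.3] tipz 13.41 yaw -8.15 tilt [-1.e-04  0.e+00 -1.e+00] F [-0.01  0.61  0.04] T [-0.01 -0.01  0.06] op 0.007
scene 414 [-51.6  25.2] [[-75.7, 2.3], [-30.0, 41.1]] ((-53.330291748046875, 21.739471435546875), (38.843624114990234, 47.24795150756836), 81.62962341308594)
top 220 [-55.1  23.9] [[-77.3, 10.3], [-31.1, 37.9]] ((-53.752769470214844, 23.479703903198242), (27.77391815185547, 47.2113037109375), 84.781982421875)
```

View pics/scene7.png

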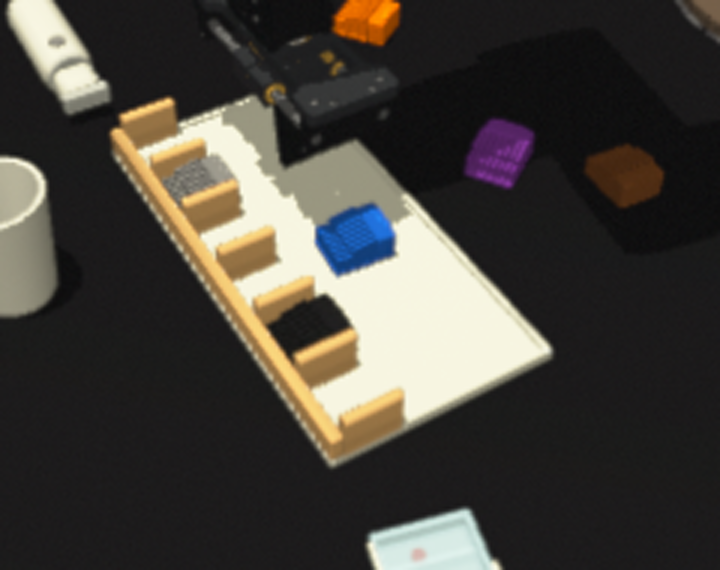

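View pics/top7.png

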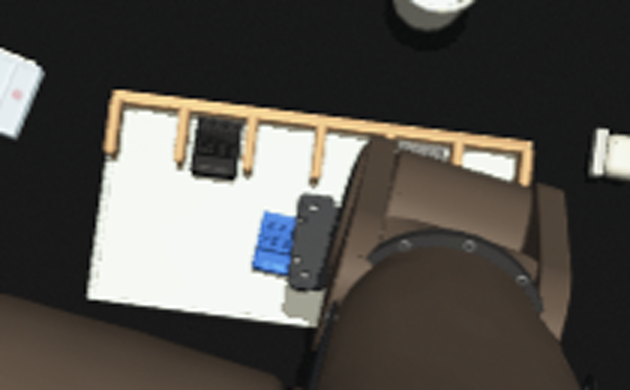

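Blue now sits at about rack (-53, 20), turned about -7° because the push was behind its centre. I'll push again nearer the teeth, which straightens it and moves it the last 7 mm.

Emit:
carry_out(deltas=[[-0.73,0.8,0,0,0,0],[0,0.9,0,0,0,0],[0,0.9,0,0,0,0],[0,0.7,0,0,0,0],[0,0.1,0,0,0,0]])

```text
t: 15.6
eef_pos: [0.5521, -0.03, 0.0244]
ee_rot: [0.069, 0.998, 0.0, -0.0]
ft_force: [-0.4, -1.0, 0.6]
opening: 0.003
```

Emit:
carry_out(deltas=[[0,0.1,0,0,0,0],[0,0.1,0,0,0,0],[0,0.1,0,0,0,0],[0,0.1,0,0,0,0],[0,0.1,0,0,0,0]])

```text
t: 16.23
eef_pos: [0.5535, -0.0215, 0.0244]
ee_rot: [0.07, 0.998, 0.0, 0.0]
ft_force: [-0.1, -0.2, -0.1]
opening: 0.003
```

```bash
python3 blue.py 8 scene
```

```text
t 16.23 rack [-46.1   1.6] tipz 13.41 yaw -8.01 tilt [-0.e+00  1.e-04 -1.e+00] F [-0.07 -0.15 -0.1 ] T [-0.04  0.03  0.01] op 0.003
scene 346 [-48.2  35.3] [[-73.9, 7.7], [-29.7, 49.4]] ((-53.18563461303711, 27.13343048095703), (43.39825439453125, 47.119407653808594), 85.43818664550781)
```

View pics/scene8.png

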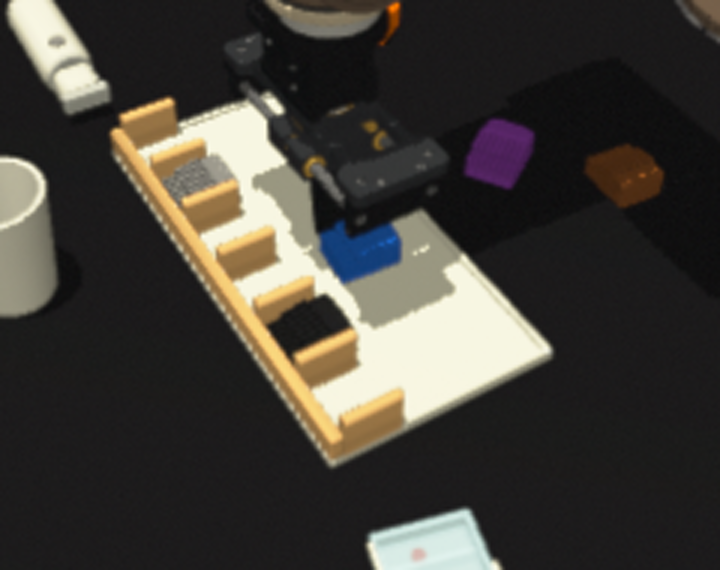

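Emit:
carry_out(deltas=[[0,-0.5,0,0,0,0],[0,-1,0,0,0,0],[0.9,-0.3,0,0,0,0],[0.9,0,0,0,0,0],[0.9,0,0,0,0,0]])

```text
t: 16.9
eef_pos: [0.4943, -0.0509, 0.0244]
ee_rot: [0.07, 0.998, 0.0, 0.0]
ft_force: [-0.7, 0.1, 0.5]
opening: 0.007
```

```bash
python3 blue.py 9 scene top
```

```text
t 16.9 rack [-100.6  -35.8] tipz 13.43 yaw -8.07 tilt [-1.e-04  0.e+00 -1.e+00] F [-0.73  0.09  0.46] T [-0.03 -0.05 -0.  ] op 0.007
scene 422 [-51.6  33.1] [[-76.5, 9.9], [-29.8, 49.4]] ((-54.50642395019531, 19.620792388916016), (58.63191604614258, 47.20185470581055), 85.36454010009766)
top 85 [-44.1  35.3] [[-57.9, 25.9], [-30.9, 44.2]] ((-44.08942413330078, 35.36650085449219), (17.655242919921875, 28.621875762939453), 80.96051788330078)
```

View pics/scene9.png

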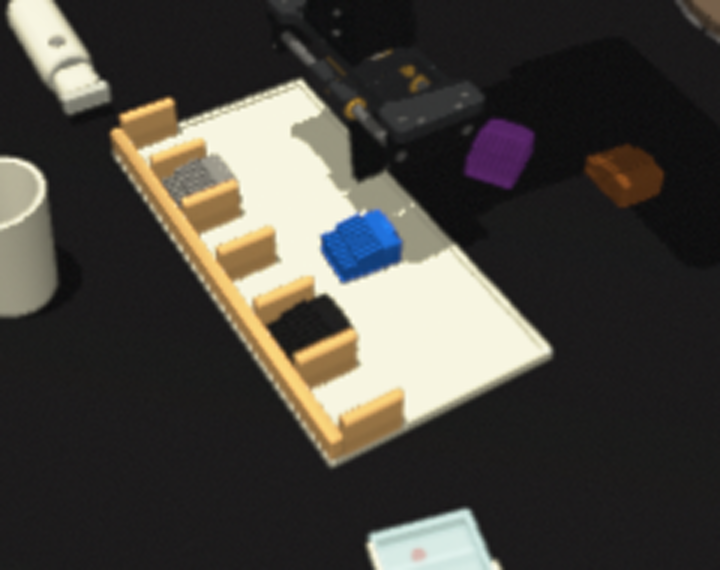

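View pics/top9.png

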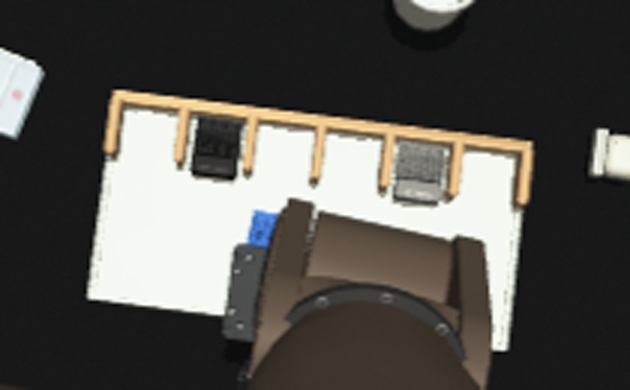

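```bash
cat > b2.py <<'E'
from blue import *
from scipy.optimize import minimize
def b2(n='scene'):
    im,d=grab_frame(n);C=cloud(n,d);hsv=cv2.cvtColor(im,cv2.COLOR_BGR2HSV).astype(int);H,S,V=[hsv[...,i] for i in range(3)]
    bl=(H>100)&(H<130)&(S>120)&(V>50)&(C[...,0]>.45)&(abs(C[...,1])<.2)&(C[...,2]<.045)&(C[...,2]>.0)
    k,l,s,c=cv2.connectedComponentsWithStats(bl.astype(np.uint8)); i=1+np.argmax(s[1:,4])
    P=C[l==i];Q=np.array([rk(p) for p in P])
    def cost(v):
        a=np.radians(v[2]);q=(Q-v[:2])@np.array([[np.cos(a),-np.sin(a)],[np.sin(a),np.cos(a)]])
        ov=np.maximum(abs(q)-[24,19],0).sum(1); return np.minimum(ov,4).sum()
    def cov(v): return cost(v)
    best=min((cost((x,y,a)),x,y,a) for x in np.arange(-70,30,1.) for y in np.arange(Q[:,1].mean()-8,Q[:,1].mean()+8,1.) for a in range(-15,16,2) if abs(x-Q[:,0].mean())<10)
    r=minimize(cost,best[1:],method='Nelder-Mead'); print(n,len(Q),'raw fit',r.x.round(2),round(r.fun,1))
    res=[(round(min(cost((x,y,a)) for x in r.x[0]+np.arange(-2,2.1,.5) for y in r.x[1]+np.arange(-2,2.1,.5)),1),a) for a in range(-12,13,3)];print(res)
b2()
E
python3 b2.py
```

```text
scene 422 raw fit [-53.83  29.67  -6.58] 7.7
[(np.float64(20.3), -12), (np.float64(11.2), -9), (np.float64(7.9), -6), (np.float64(11.4), -3), (np.float64(21.1), 0), (np.float64(39.8), 3), (np.float64(63.6), 6), (np.float64(89.2), 9), (np.float64(118.6), 12)]
```

```bash
python3 - <<'E'
from st import *
im,d=grab_frame('scene')
x0,y0,x1,y1=255,200,305,245; s=8
outs=[]
for yaw in(0,-6):
    b=cv2.resize(im[y0:y1,x0:x1],None,fx=s,fy=s,interpolation=cv2.INTER_CUBIC)
    cx,cy=-54,29.5;a=np.radians(yaw)
    def pt(x,y,z):
        X=cx+x*np.cos(a)-y*np.sin(a);Y=cy+x*np.sin(a)+y*np.cos(a)
        w=O+ex*X/1000+ey*Y/1000; return tuple(int(v) for v in ((proj('scene',[*w,z/1000])-[x0,y0]+.5)*s))
    for pl in ([(-24,-19,5),(-24,19,5),(24,19,5),(24,-19,5),(-24,-19,5)],[(-24,-19,29),(-24,19,29),(0,19,29),(0,-19,29),(-24,-19,29)],[(0,19,22),(24,19,22),(24,-19,22),(0,-19,22)]):
        q=[pt(*p) for p in pl]
        for u,v in zip(q,q[1:]): cv2.line(b,u,v,(0,255,255),1)
    outs.append(b)
cv2.imwrite('pics/wf.png',np.hstack(outs))
E
```

```text
(no output)
```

View pics/wf.png

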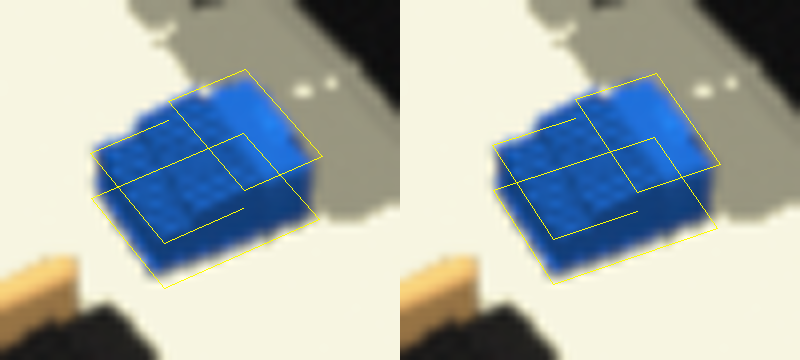

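Blue is about centred on gap 3 (y≈27) with yaw about -3°. I'll go round behind its back and push straight in, slightly right of centre so it squares up.

Emit:
carry_out(deltas=[[0.05,1,0,0,0,0],[0,1,0,0,0,0],[0,1.0,0,0,0,0],[0,0,0,0,0,0],[-0.3,0,0,0,0,0]])

```text
t: 17.73
eef_pos: [0.5087, 0.0085, 0.0244]
ee_rot: [0.07, 0.998, 0.0, 0.0]
ft_force: [0.5, 0.1, 1.2]
opening: 0.009
```

Emit:
carry_out(deltas=[[-0.2,0,0,0,0,0],[-0.2,0,0,0,0,0],[-0.2,0,0,0,0,0],[-0.2,0,0,0,0,0],[-0.2,0,0,0,0,0]])

```text
t: 18.35
eef_pos: [0.5284, 0.0063, 0.0244]
ee_rot: [0.07, 0.998, 0.0, 0.0]
ft_force: [-0.0, -0.6, -0.8]
opening: 0.006
```

```bash
python3 blue.py 10 scene;python3 b2.py
```

```text
t 18.35 rack [-74.8  25.6] tipz 13.42 yaw -8.0 tilt [-0.e+00  1.e-04 -1.e+00] F [-0.02 -0.6  -0.84] T [0.02 0.04 0.04] op 0.006
scene 440 [-36.7  36. ] [[-62.4, 14.0], [-15.3, 51.7]] ((-32.59342575073242, 34.28028869628906), (71.33509826660156, 46.76553726196289), 16.437068939208984)
scene 442 raw fit [-38.53  32.74  -1.45] 13.9
[(np.float64(52.9), -12), (np.float64(35.0), -9), (np.float64(23.0), -6), (np.float64(15.6), -3), (np.float64(15.1), 0), (np.float64(21.7), 3), (np.float64(38.8), 6), (np.float64(61.4), 9), (np.float64(84.3), 12)]
```

View pics/scene10.png

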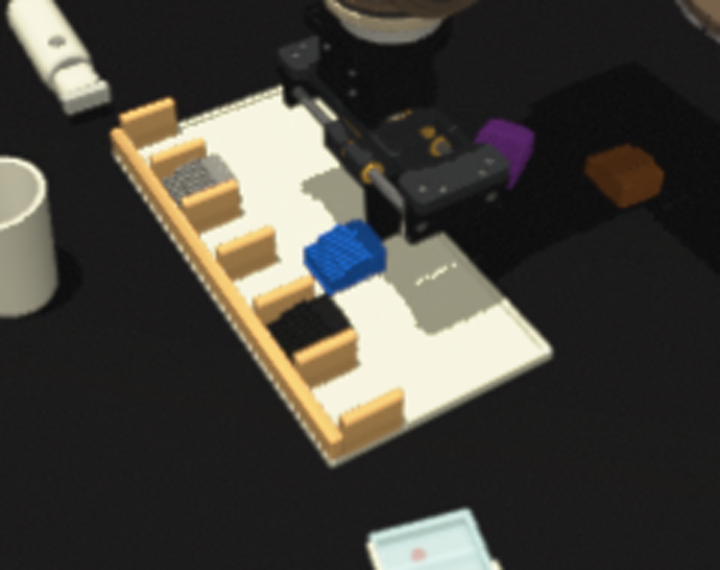

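Emit:
carry_out(deltas=[[0.5,0,0,0,0,0],[1,0,0,0,0,0],[0,0,0,0,0,0]])

```text
t: 18.82
eef_pos: [0.4969, 0.0108, 0.0245]
ee_rot: [0.07, 0.998, 0.0, -0.001]
ft_force: [0.3, 0.1, 0.5]
opening: 0.005
```

```bash
cat > wf.py <<'E'
from st import *
import sys
def draw(out,bx,by,yaw,off):
    im,d=grab_frame('scene'); x0,y0,x1,y1=225,205,300,260; s=10
    b=cv2.resize(im[y0:y1,x0:x1],None,fx=s,fy=s,interpolation=cv2.INTER_CUBIC)
    def W(X,Y,z):
        w=O+ex*(X+off[0])/1000+ey*(Y+off[1])/1000; return tuple(int(v) for v in ((proj('scene',[*w,z/1000])-[x0,y0]+.5)*s))
    a=np.radians(yaw)
    def B(x,y,z): return W(bx+x*np.cos(a)-y*np.sin(a),by+x*np.sin(a)+y*np.cos(a),z)
    def pl(q,c):
        for u,v in zip(q,q[1:]): cv2.line(b,u,v,c,1)
    for l in ([(-24,-19,5),(-24,19,5),(24,19,5),(24,-19,5),(-24,-19,5)],[(-24,-19,29),(-24,19,29),(0,19,29),(0,-19,29),(-24,-19,29)],[(0,19,22),(24,19,22),(24,-19,22),(0,-19,22)]):
        pl([B(*p) for p in l],(0,255,255))
    for r in(55,0):
        pl([W(*p) for p in((44,r+4.5,5),(0,r+4.5,5),(0,r+4.5,35),(44,r+4.5,35))],(0,0,255))
        pl([W(*p) for p in((0,r-4.5,5),(44,r-4.5,5))],(0,255,0)); pl([W(0,r,39),W(44,r,39)],(255,0,255))
    for z in (5,): pl([W(0,60,z),W(0,-5,z)],(200,0,0))
    cv2.imwrite(out,b)
draw(sys.argv[1],*map(float,sys.argv[2:5]),(float(sys.argv[5]),float(sys.argv[6])))
E
python3 b2.py; python3 wf.py pics/wf2.png -39 31 -1 0.5 1.6
```

```text
scene 433 raw fit [-37.13  32.55  -0.48] 4.1
[(np.float64(30.8), -12), (np.float64(18.7), -9), (np.float64(9.6), -6), (np.float64(5.8), -3), (np.float64(4.2), 0), (np.float64(7.6), 3), (np.float64(19.0), 6), (np.float64(37.4), 9), (np.float64(59.1), 12)]
```

View pics/wf2.png

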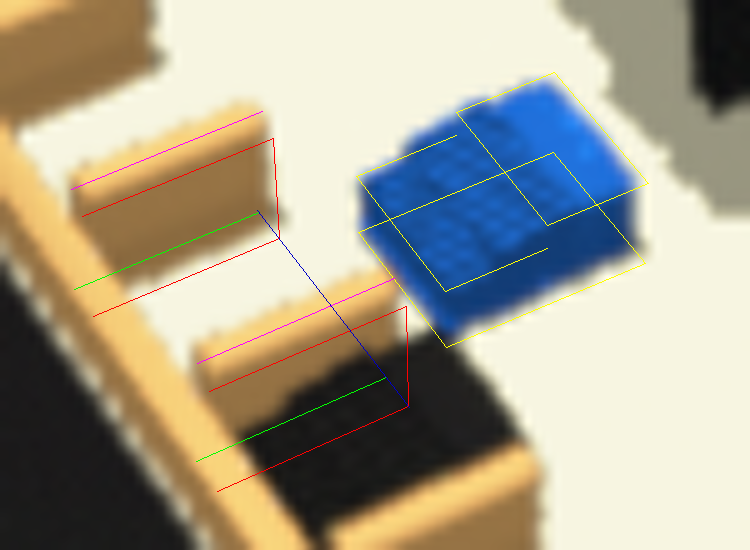

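Blue has squared up, but against the ribs it is about 4 mm too far left (y≈31.5). I'll nudge it right from its left side before pushing in.

Emit:
carry_out(deltas=[[0,1,0,0,0,0],[0,1,0,0,0,0],[0,0.7,0,0,0,0],[-1,0,0,0,0,0],[-1,0,0,0,0,0]])

```text
t: 19.55
eef_pos: [0.5464, 0.0587, 0.0245]
ee_rot: [0.069, 0.998, 0.0, 0.0]
ft_force: [-0.6, -0.4, 0.1]
opening: 0.004
```

Emit:
carry_out(deltas=[[-1,0,0,0,0,0],[-0.38,0,0,0,0,0],[0,-0.5,0,0,0,0],[0,-0.3,0,0,0,0],[0,0,0,0,0,0]])

```text
t: 20.18
eef_pos: [0.5701, 0.0381, 0.0245]
ee_rot: [0.07, 0.998, 0.0, -0.0]
ft_force: [0.4, -0.8, 0.4]
opening: 0.006
```

```bash
python3 blue.py 11 scene
```

```text
t 20.18 rack [-37.9  63. ] tipz 13.48 yaw -8.05 tilt [ 4.e-04  0.e+00 -1.e+00] F [ 0.38 -0.81  0.43] T [-0.02 -0.   -0.04] op 0.006
scene 216 [-24.   34.1] [[-37.3, 13.1], [-14.3, 58.5]] ((-24.928544998168945, 32.98514175415039), (72.06687927246094, 25.49104118347168), 78.92745208740234)
```

View pics/scene11.png

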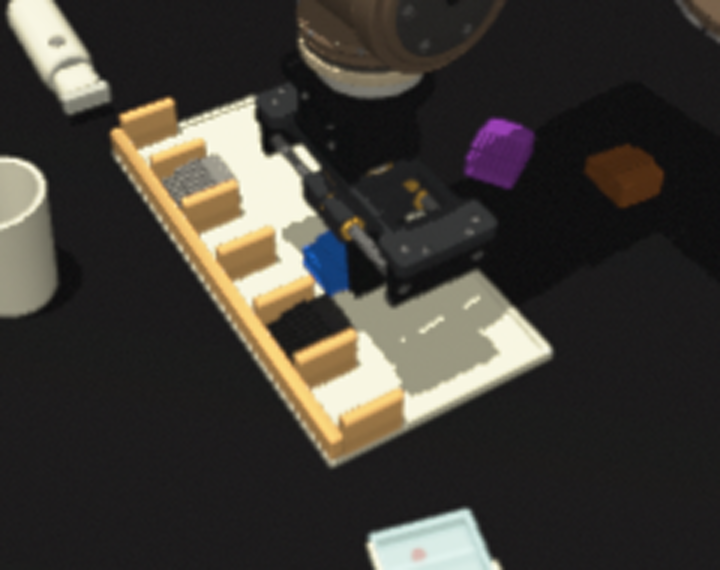

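Emit:
carry_out(deltas=[[0,-0.15,0,0,0,0],[0,-0.1,0,0,0,0],[0,-0.1,0,0,0,0],[0,-0.1,0,0,0,0],[0,0,0,0,0,0]])

```text
t: 20.85
eef_pos: [0.5694, 0.0297, 0.0244]
ee_rot: [0.07, 0.998, 0.0, -0.0]
ft_force: [-1.0, 0.4, -0.4]
opening: 0.002
```

Emit:
carry_out(deltas=[[0,0.6,0,0,0,0],[0,0.9,0,0,0,0],[1,0,0,0,0,0],[1,0,0,0,0,0],[1,0,0,0,0,0]])

```text
t: 21.48
eef_pos: [0.5136, 0.0692, 0.0244]
ee_rot: [0.069, 0.998, 0.0, 0.0]
ft_force: [0.6, 0.1, -0.2]
opening: 0.004
```

Emit:
carry_out(deltas=[[0.3,-1,0,0,0,0],[0,-1,0,0,0,0],[0,-0.85,0,0,0,0],[0,0,0,0,0,0]])

```text
t: 21.98
eef_pos: [0.5004, 0.012, 0.0244]
ee_rot: [0.07, 0.998, 0.0, 0.0]
ft_force: [-0.1, -0.1, 0.5]
opening: 0.006
```

```bash
python3 st.py; python3 b2.py; python3 wf.py pics/wf3.png -37 27.5 0 0.5 0
```

```text
t 21.98 rack [-103.3   27.3] tipz 13.45 yaw -8.06 tilt [-1.e-04  1.e-04 -1.e+00] F [-0.15 -0.12  0.47] T [0.01 0.02 0.04] op 0.006
scene 426 raw fit [-37.38  29.29  -1.74] 1.1
[(np.float64(30.9), -12), (np.float64(14.9), -9), (np.float64(6.1), -6), (np.float64(1.7), -3), (np.float64(2.0), 0), (np.float64(6.4), 3), (np.float64(16.9), 6), (np.float64(33.7), 9), (np.float64(54.3), 12)]
```

View pics/wf3.png

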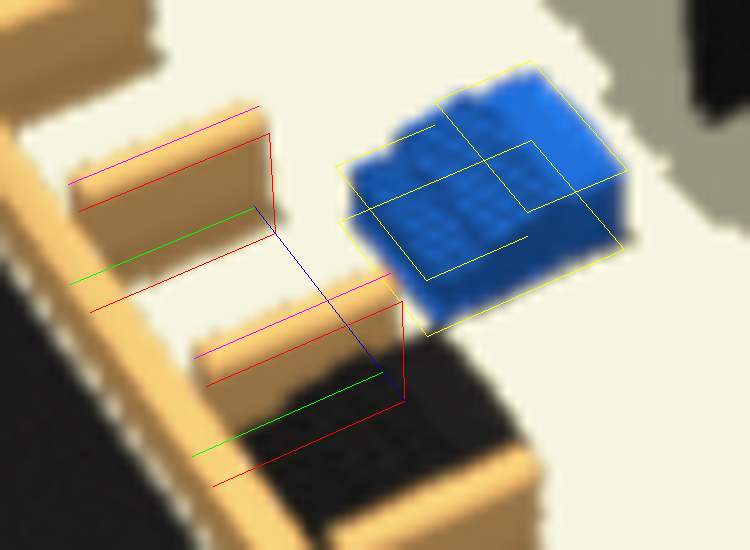

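Blue is now within about 1 mm of the gap's centre line and square. Pushing in.

Emit:
carry_out(deltas=[[-0.7,0,0,0,0,0],[-0.4,0,0,0,0,0],[-0.25,0,0,0,0,0],[-0.25,0,0,0,0,0],[-0.25,0,0,0,0,0]])

```text
t: 22.7
eef_pos: [0.5371, 0.0071, 0.0244]
ee_rot: [0.07, 0.998, 0.0, -0.0]
ft_force: [-0.1, 0.5, -0.5]
opening: 0.004
```

Emit:
carry_out(deltas=[[-0.25,0,0,0,0,0],[-0.25,0,0,0,0,0],[-0.2,0,0,0,0,0],[-0.2,0,0,0,0,0],[-0.2,0,0,0,0,0]])

```text
t: 23.32
eef_pos: [0.5589, 0.004, 0.0244]
ee_rot: [0.07, 0.998, 0.0, -0.0]
ft_force: [-0.4, -0.4, 0.8]
opening: 0.003
```

```bash
python3 st.py; python3 b2.py; python3 wf.py pics/wf4.png -20 27.5 0 0.5 0
```

```text
t 23.32 rack [-44.3  27.6] tipz 13.42 yaw -8.0 tilt [ 0.e+00  1.e-04 -1.e+00] F [-0.41 -0.45  0.85] T [-0.02  0.05 -0.02] op 0.003
scene 352 raw fit [-8.85 28.63 -1.77] 5.9
[(np.float64(18.7), -12), (np.float64(12.2), -9), (np.float64(8.9), -6), (np.float64(6.8), -3), (np.float64(6.4), 0), (np.float64(11.4), 3), (np.float64(24.2), 6), (np.float64(42.8), 9), (np.float64(65.7), 12)]
```

View pics/wf4.png

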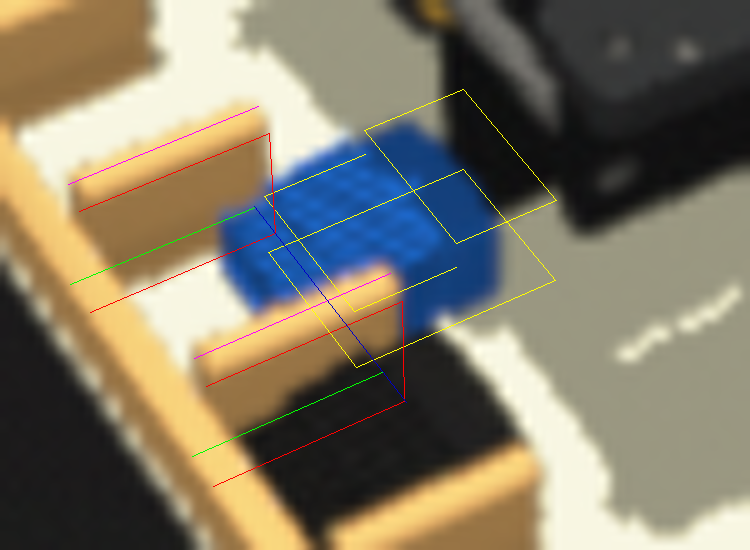

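Blue's teeth end has entered the gap between ribs 3 and 4 with no jam. Continuing to the back wall.

Emit:
carry_out(deltas=[[-0.2,0,0,0,0,0],[-0.2,0,0,0,0,0],[-0.2,0,0,0,0,0],[-0.2,0,0,0,0,0],[-0.2,0,0,0,0,0]])

```text
t: 24.05
eef_pos: [0.5788, 0.0012, 0.0244]
ee_rot: [0.07, 0.998, 0.0, -0.0]
ft_force: [-0.2, 0.7, 1.6]
opening: 0.005
```

Emit:
carry_out(deltas=[[-0.1,0,0,0,0,0],[-0.1,0,0,0,0,0],[-0.05,0,0,0,0,0],[0,0,0,0,0,0]])

```text
t: 24.55
eef_pos: [0.5835, 0.0006, 0.0244]
ee_rot: [0.07, 0.998, 0.0, 0.0]
ft_force: [-0.4, 1.3, 0.2]
opening: 0.004
```

```bash
python3 blue.py 12 scene; python3 b2.py
```

```text
t 24.55 rack [-19.4  27.6] tipz 13.45 yaw -8.0 tilt [-1.e-04  1.e-04 -1.e+00] F [-0.38  1.26  0.2 ] T [-0.03  0.02  0.01] op 0.004
scene 257 [16.2 24.7] [[-7.6, 9.7], [39.1, 40.4]] ((15.693347930908203, 25.04903793334961), (31.003297805786133, 49.282737731933594), 87.63375091552734)
scene 258 raw fit [15.78 25.67  4.16] 0.1
[(np.float64(5.4), -12), (np.float64(3.0), -9), (np.float64(1.8), -6), (np.float64(0.9), -3), (np.float64(0.3), 0), (np.float64(0.2), 3), (np.float64(0.3), 6), (np.float64(1.6), 9), (np.float64(4.8), 12)]
```

View pics/scene12.png

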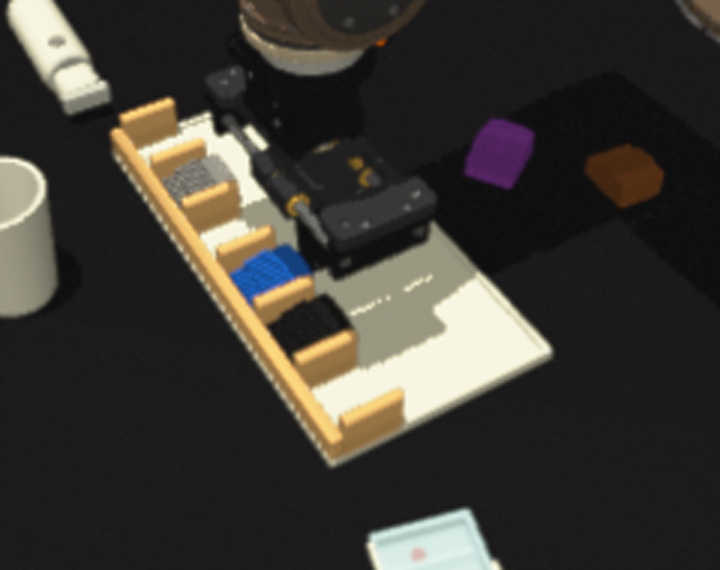

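Nearly home. I'll go on in 1 mm steps until the back wall pushes back.

Emit:
carry_out(deltas=[[-0.05,0,0,0,0,0],[-0.05,0,0,0,0,0],[0,0,0,0,0,0]])

```text
t: 25.02
eef_pos: [0.5854, 0.0003, 0.0244]
ee_rot: [0.07, 0.998, 0.0, -0.0]
ft_force: [-0.3, 1.0, -0.3]
opening: 0.003
```

Emit:
carry_out(deltas=[[-0.05,0,0,0,0,0],[0,0,0,0,0,0]])

```text
t: 25.28
eef_pos: [0.5855, 0.0003, 0.0244]
ee_rot: [0.07, 0.998, 0.0, -0.001]
ft_force: [-5.3, -0.3, 3.6]
opening: 0.005
```

Emit:
carry_out(deltas=[[-0.04,0,0,0,0,0],[0,0,0,0,0,0]])

```text
t: 25.52
eef_pos: [0.5855, 0.0003, 0.0243]
ee_rot: [0.07, 0.998, 0.0, -0.002]
ft_force: [-8.9, 0.0, 6.1]
opening: 0.002
```

The comb has met the back wall: the tool stopped at 9 N at x≈-17 mm, as expected. Retreating and checking.

Emit:
carry_out(deltas=[[0.3,0,0,0,0,0],[1,0,0,0,0,0],[1,0,0,0,0,0],[0.5,0,-1,0,0,0],[0.5,0,-1,0,0,0]])

```text
t: 26.15
eef_pos: [0.5215, 0.0093, 0.0648]
ee_rot: [0.07, 0.998, 0.0, 0.0]
ft_force: [0.6, -0.1, 0.7]
opening: 0.006
```

Emit:
carry_out(deltas=[[0,-1,-1,0,0,0],[0,-1,-1,0,0,0],[0,-1,-1,0,0,0],[0,-1,-1,0,0,0],[0,-1,-1,0,0,0]])

```text
t: 26.78
eef_pos: [0.5079, -0.0905, 0.1652]
ee_rot: [0.07, 0.998, -0.0, 0.001]
ft_force: [-0.4, -0.8, -0.6]
opening: 0.006
```

Emit:
carry_out(deltas=[[0,-1,0,0,0,0],[0,-1,0,0,0,0],[0,-1,0,0,0,0],[0,-1,0,0,0,0],[0,-1,0,0,0,0]])

```text
t: 27.4
eef_pos: [0.4939, -0.19, 0.1644]
ee_rot: [0.07, 0.998, 0.0, 0.0]
ft_force: [-0.3, 0.0, 0.2]
opening: 0.003
```

```bash
python3 blue.py 13 scene top; python3 b2.py
```

```text
t 27.4 rack [ -81.7 -173.6] tipz 153.37 yaw -8.0 tilt [-1.e-04  0.e+00 -1.e+00] F [-0.27  0.01  0.17] T [0.04 0.01 0.04] op 0.003
scene 246 [17.9 24.5] [[-3.9, 9.0], [39.2, 40.2]] ((17.570764541625977, 23.00416374206543), (35.80194854736328, 45.442230224609375), 80.39210510253906)
top 279 [17.  26.9] [[-5.0, 9.7], [41.1, 43.7]] ((18.902395248413086, 26.820465087890625), (47.913639068603516, 34.85631561279297), 0.23675785958766937)
scene 247 raw fit [17.   22.45 -7.  ] 0.0
[(np.float64(0.0), -12), (np.float64(0.0), -9), (np.float64(0.0), -6), (np.float64(0.2), -3), (np.float64(1.4), 0), (np.float64(2.7), 3), (np.float64(4.2), 6), (np.float64(6.4), 9), (np.float64(8.3), 12)]
```

View pics/scene13.png

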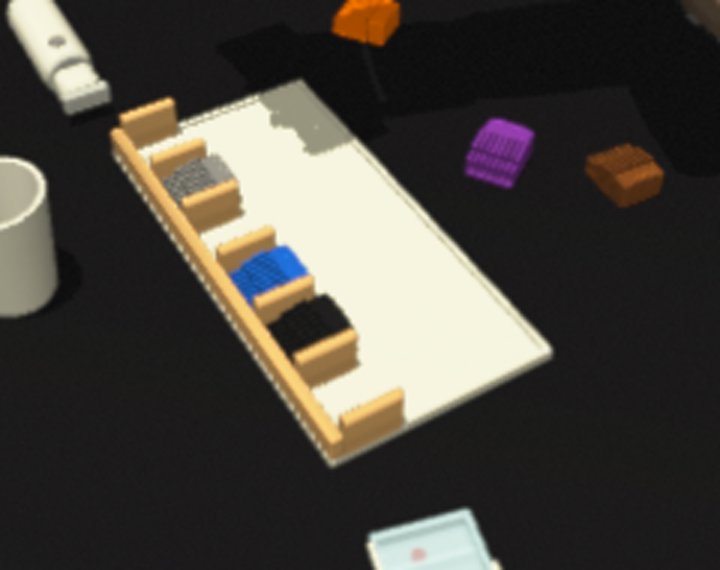

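View pics/top13.png

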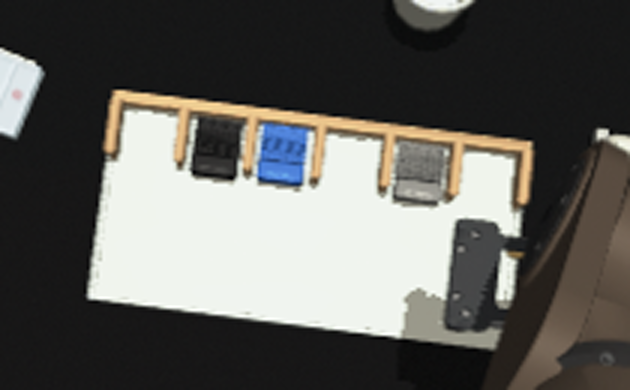

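Blue sits square in gap 3 at top crop (282,153), standing out as far as black and grey do. Everything else is where it was and the arm is clear, so I'm handing in.

```bash
python3 -c "
from rig import workorder; print(workorder.hand_in())"
```

```text
the job is handed in; nothing more can be done
None
```

The blue guide comb is home in the third gap from the left, and I have handed the job in at about 27.5 s of the 72 s allowed.

**Count:** With the fingers shut, I ran the fingertip along the rail top and touched ribs 1, 2 and 3 in order, with about 8, 5 and 6 N of contact force. I only went to the blue comb after rib 3.

**Push:** I slid the comb flat along the ledge, never lifting it, and pushed it into the gap until the back wall resisted at about 9 N. Two small corrections were needed on the way. The first side push left it turned about 7° and about 7 mm short, and a later push took it about 4 mm too far left.

**Last checks:**
- The final top view puts the comb at rack (19, 27) mm, square to the rail. Home is (20, 27.5) mm.
- Its back stands out of the rail like those of the black and grey combs, which look unmoved, as do the other things in view.
- The arm was clear of everything.
- The scene camera's last fit disagreed, giving (17, 22) mm and about 7° of turn. Ribs partly hide the comb from there and the fit hardly fixed the angle, so I relied on the top view and the contact with the back wall.

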